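# Move three vessels on to their next stations

## Task

Move each vessel on to its next station: the conical flask from the stirrer to the balance pan, the amber bottle from the balance into the small grey tray, and the squat white jar from the tray to the stirrer plate, each set down gently, upright and in the middle of its station. The round cork mat is free if you need somewhere to park a vessel on the way. Keep the vessels upright, do not drop them, and leave the wash bottle and the vial rack where they are.

Things in the scene. Friction and masses are not known exactly. Their poses are not given: they have to be found in the camera images.
- flask_center (a point): Conical clear-glass flask, loose, closed with a dark rubber stopper: 128 mm high in all, base 68 mm across, narrowing to a straight neck 30 mm across between 74 and 108 mm above its base (a 36 mm lip at 108 to 113 mm, the stopper above that is 24 to 28 mm wide). Round about its upright z axis; take it by the neck. About 0.16 kg. This point: on its axis, half-way up (64 mm above its base). At the start it stands on the stirrer.
- bottle_center (a point): Amber glass reagent bottle, loose, with a pale label and a black screw cap: 112 mm high, body 60 mm across up to 68 mm, then a shoulder and a 28 mm neck, cap 34 mm across from 88 to 112 mm above its base (firmly screwed on, fit to lift by). Round about its upright z axis. About 0.25 kg. This point: on its axis, half-way up (56 mm above its base). At the start it stands on the balance.
- jar_center (a point): Squat white plastic screw-top jar, loose and closed, a plain cylinder 54 mm across and 62 mm high, round about its upright z axis. About 0.15 kg. This point: on its axis, half-way up (31 mm above its base). At the start it stands in the small tray.
- stirrer_plate (a point): Magnetic stirrer, fixed: white box 170 x 130 mm with two black knobs on the side towards the robot and a square bare-aluminium plate 120 x 120 mm on top. This point: middle of the plate's flat top, 70 mm above the bench. z up; x points away from the knobs.
- balance_pan (a point): Laboratory balance, fixed: low grey box 190 x 140 mm with a display on the side towards the robot and a round steel pan 110 mm across. This point: middle of the pan's flat top, 55 mm above the bench. z up; x points away from the display.
- tray_floor (a point): Small square grey plastic spill tray, fixed, 110 x 110 mm outside, walls 4 mm thick, rim 16 mm above the bench (12 mm above its floor). This point: middle of the inner floor, 4 mm above the bench. z up.
- corkmat_top (a point): Round cork mat, fixed, 110 mm across, empty at the start: a free spot to park a vessel. This point: middle of its flat top, 8 mm above the bench. z up.
- washbottle_center (a point): White wash bottle with a blue cap and thin spout, loose, 60 mm across, 160 mm high, standing behind the stirrer (on the side away from the robot): to be left alone. This point: on its axis, 66 mm above the bench.
- vialrack_center (a point): Grey rack of small capped vials, loose, 50 x 110 mm, 78 mm high, standing behind the balance (on the side away from the robot): to be left alone. This point: its centre, 39 mm above the bench.
There are look-alikes about, which are no part of the job. Of the things shaped like the part that bears jar_center, the white one is meant.

How it is judged:
At the end, for the whole second after the job is handed in: The flask stands on the balance pan, the bottle on the tray floor and the jar on the stirrer plate, each upright (within 0.1 rad), at its station's height (within 6 mm), its axis within 15 mm of the station's middle, at rest and released (horizontal distance between flask_center and balance_pan below 0.015 m and z of flask_center in the frame of balance_pan between 0.058 and 0.07 m and angle between each of flask_center, bottle_center, jar_center's own z axis and vertical below 0.1 rad and linear speed of each of flask, bottle, jar below 0.02 m/s and contact force between each of flask, bottle, jar and the fingers below 0.05 N and horizontal distance between bottle_center and tray_floor below 0.015 m and z of bottle_center in the frame of tray_floor between 0.05 and 0.062 m and horizontal distance between jar_center and stirrer_plate below 0.015 m and z of jar_center in the frame of stirrer_plate between 0.025 and 0.037 m); the robot touches nothing.
It fails at once if a vessel is tipped more than about 35 degrees (angle between any of flask_center, bottle_center, jar_center's own z axis and vertical above 0.6 rad).
It fails at once if a vessel is dropped or thrown (moves faster than 0.6 m/s while not in the fingers, a fall of some 20 mm) ((linear speed of flask above 0.6 m/s and contact force between flask and the fingers below 0.05 N) or (linear speed of bottle above 0.6 m/s and contact force between bottle and the fingers below 0.05 N) or (linear speed of jar above 0.6 m/s and contact force between jar and the fingers below 0.05 N)).
It fails at once if the wash bottle is shifted by more than 30 mm or knocked over (distance of washbottle_center from where it was at the start of the episode above 0.03 m or angle between washbottle_center's own z axis and vertical above 0.4 rad).
It fails at once if the vial rack is shifted by more than 30 mm or knocked over (distance of vialrack_center from where it was at the start of the episode above 0.03 m or angle between vialrack_center's own z axis and vertical above 0.4 rad).
It also fails if it takes over 122 s, if anything falls off the work surface, if the arm or the gripper's body presses on something with over 40 N, if the wrist force passes 120 N, or if a joint passes its speed limit or range.

## Robot

A 7-joint arm with a two-finger parallel gripper is mounted at the origin on the work surface. World frame = base frame: x ahead of the robot, y to its left, z up, the work surface at z = 0. Lengths are in m, angles in rad, forces in N, time in s.
With the tool pointing down it reaches from about 0.425 to 0.875 m from the base axis. Payload 4.7 kg.
Tool frame: the origin (TCP) lies where the fingers leave the gripper's body, on its centre line; the fingertips stand 70 mm ahead of it and the grasp point (between the pads) lies 51 mm ahead of it; z points along the fingers, y is the line along which they close (so a half turn about z gives the same grasp; the last joint's range is limited). The gripper opens to 87 mm and grips with 3 to 60 N. Pads are 19 mm wide; open, the fingers measure 117 mm over their backs; the gripper's body (75 mm by 190 mm) begins 51 mm behind the grasp point.
Start: joints at [-1.132, 0.321, -0.07, 1.45, 0.023, 1.371, -0.057], TCP at [0.268, 0.592, 0.292] pointing down, gripper open.
Joint ranges: [-2.86, 2.86], [-0.3, 2.09], [-1.38, 1.24], [0.06, 2.45], [-1.56, 4.7], [0.09, 2.05], [-2.69, 2.69]. Speed limits (rad/s): [2.57, 2.57, 3.14, 3.14, 3.14, 3.14, 3.14].

## Interface

Orientations are given as a rotation vector (axis times angle).
In Python, from bench import get_state, get_image, get_calibration, close_job gives the robot as it stands.
- The arm moves only by the tool send_rows, never from a script. Its argument "rows" is a list of rows, each an object of numbers: "hand": the finger opening in mm, from 0 to 87; "x", "y", "z": the shift along the world's x, y, z in mm; "roll": the turn about the world's z in degrees. A call has 1 to 10 rows; each row shifts and turns the commanded pose from where the row before left it; what a row does not reach is not made up. A row lasts 1/10 s, in which the tool goes at most 50 mm and 8.59 degrees, less where a joint would pass 70% of its speed; a pose out of reach is approached as far as the arm can. A call is refused whole if a number of a shift passes 50 or a number of a turn 8.59, either way. A call with a gripper value outside its range is refused whole. The fingers move at their own pace and stop on an object; "force" is the grip in N (left out, the last holds). Time passes only in rows, so rows that do not move let the fingers close. It gives the time, the measured TCP pose, the force, the opening and the grip force at its end, in the units of the state.
- get_state(): the state, without advancing time (a new reading comes with each control period).
- get_image(name): name is "scene" or "top" or "wrist"; returns the picture (384x512x3 uint8, blue, green, red); there is no depth.
- get_calibration(name): a dict with "mtx" (3x3 intrinsics, pixels), "world_from_camera" (4x4, takes a point from camera to world coordinates). Camera axes: x right, y down, z forward; pixel columns grow to the right and rows downward; lengths in m; the calibration is good to about 2 mm. A picture is of the moment at which its call begins: read the wrist's pose just before it. get_calibration takes no time and is no camera call; for the wrist camera it gives the pose at the moment of the call.
- close_job(): hands the job in; it is judged then, once.
The state is a dict: "time": time; "joint_positions": joint angles; "qd": joint speeds; "joint_torque": joint torques, N m; "position": TCP position; "tool_rot": TCP orientation; "ft_force": force on the tool from outside, world axes, zero at the start; "torque": the same for the moment, N m; "grip_width": opening from 0.0 (shut) to 1.0 (fully open); "grip_force": force on a finger pad.
Only numpy, scipy, OpenCV 4.12 (cv2) and the standard library are available. Lean on these libraries where they do the work, as an engineer would, in place of code of your own. Each camera call takes 0.05 s, during which the arm holds its last target. There are 200 camera calls.

## Working session

There is one attempt and no reset: what is moved stays moved. The work goes in short steps, Python scripts to look and compute and a tool call to move; the robot and the scene stay as the last step left them, time stands still between calls to the robot, and variables do not carry over. Pictures are saved under pics/ and viewed, at most 14 in all, crops included, and the job is handed in when it is done.

Besides the shell and the picture viewer there is one more tool, called after "Request:" as name(argument=value, ...) on one line, values as JSON. send_rows: Moves the arm, as the interface text tells. Its arguments: {"type":"object","properties":{"rows":{"type":"array","items":{"type":"object","properties":{"hand":{"type":"number"},"x":{"type":"number"},"y":{"type":"number"},"z":{"type":"number"},"roll":{"type":"number"}}}},"force":{"type":"number"}},"required":["rows"]}

```bash
mkdir -p pics
python3 - <<'E'
from bench import *
import cv2
s=get_state();print(s['time'],s['position'],s['tool_rot'],s['grip_width'])
for n in('top','scene'):
    im=get_image(n);cv2.imwrite(f'pics/{n}0.png',cv2.resize(im,(800,600),interpolation=cv2.INTER_CUBIC));c=get_calibration(n);print(n,c['mtx'],c['world_from_camera'])
E
```

```text
0.0 [0.26777182 0.59180974 0.29114945] [-6.62201280e-01 -3.07068655e+00  2.98257308e-03] 0.9989721402858506
top [[452.76892832   0.         261.91820178]
 [  0.         452.76892832 186.21214478]
 [  0.           0.           1.        ]] [[-0.01633239 -0.9822738   0.18673892  0.34191929]
 [-0.99974041  0.0190103   0.01255852 -0.0180023 ]
 [-0.01588587 -0.18648534 -0.9823293   1.46832545]
 [ 0.          0.          0.          1.        ]]
scene [[356.68296835   0.         255.11062021]
 [  0.         356.68296835 189.41457031]
 [  0.           0.           1.        ]] [[-0.61826845  0.61306376 -0.49183021  1.2035315 ]
 [ 0.78578502  0.49561036 -0.37001659  0.42435934]
 [ 0.01691239 -0.61524239 -0.78815656  1.04087842]
 [ 0.          0.          0.          1.        ]]
```

View pics/top0.png

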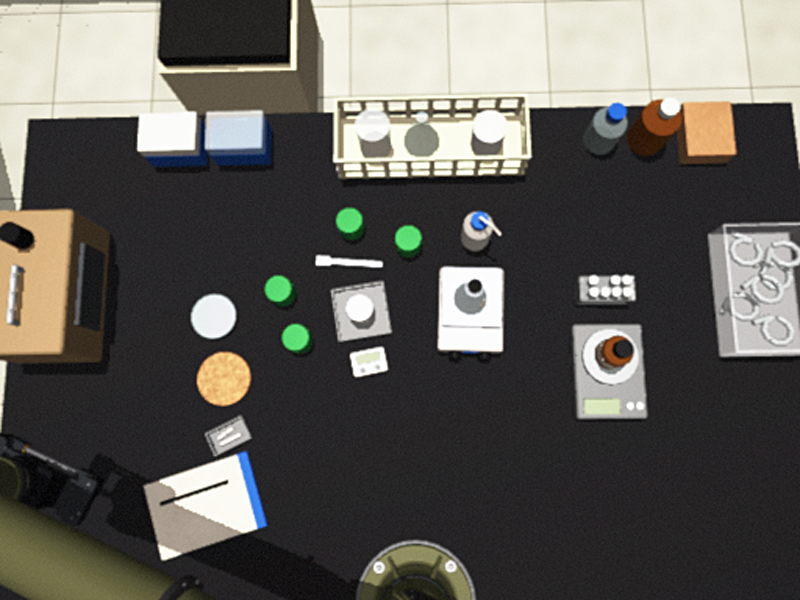

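View pics/scene0.png

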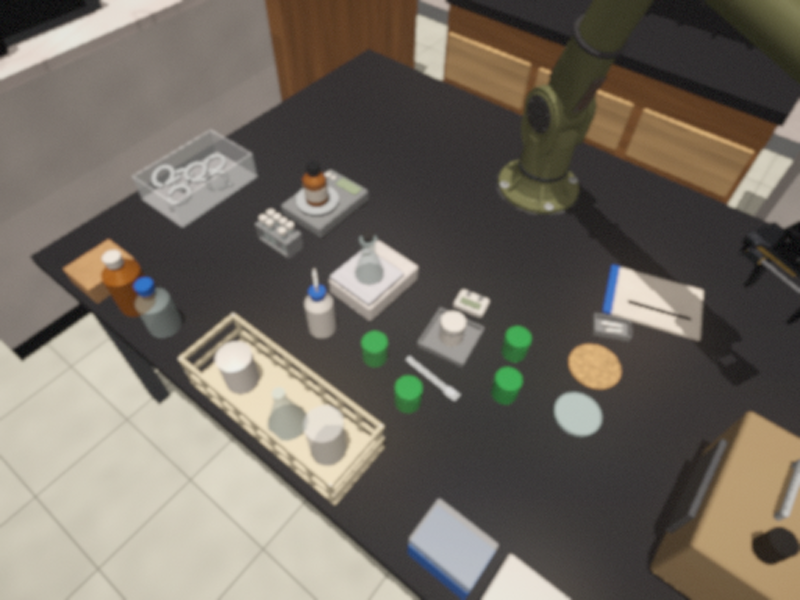

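The top picture shows the flask on the stirrer (472,295), the amber bottle on the balance (615,352), the white jar in the tray (360,308) and the cork mat (223,378).

Look-alikes:
- **Jar:** green jars at (349,222), (408,240), (279,291) and (296,338), and white jars in the basket at (374,130) and (489,130).
- **Flask:** one in the basket at (422,137).
- **Bottle:** an amber one at (655,128).
- **Mat:** a pale disc at (213,316).

I choose the vessels standing on their stations, and check them in one crop.

```bash
python3 - <<'E'
from bench import *
import cv2
im=get_image('top')[165:275,205:425]
im=cv2.resize(im,None,fx=3.6,fy=3.6,interpolation=cv2.INTER_CUBIC)
im=cv2.convertScaleAbs(im,alpha=1.0,beta=0)
cv2.imwrite('pics/crop1.png',im)
E
cat > h.py <<'E'
import numpy as np
from bench import *
def px2w(name,u,v,z):
    c=get_calibration(name);T=np.array(c['world_from_camera']);d=T[:3,:3]@np.linalg.solve(c['mtx'],[u,v,1.]);o=T[:3,3]
    return o+d*(z-o[2])/d[2]
def w2px(name,p):
    c=get_calibration(name);T=np.linalg.inv(c['world_from_camera']);q=np.array(c['mtx'])@(T[:3,:3]@p+T[:3,3]);return q[:2]/q[2]
E
```

```text
(no output)
```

View pics/crop1.png

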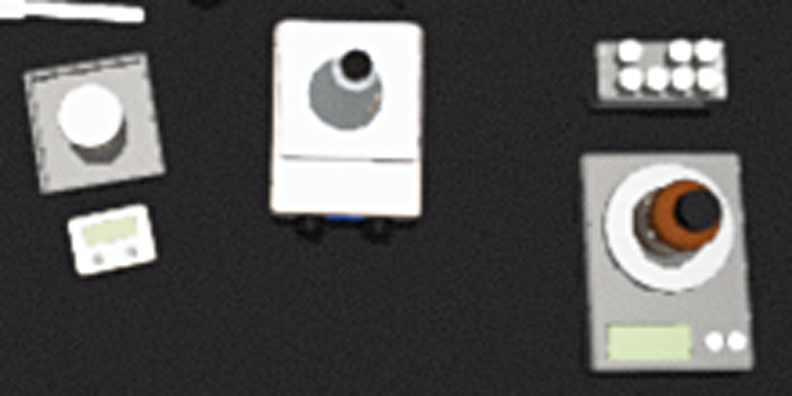

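Run:
```python
from h import *
f=lambda U,V,z:px2w('top',(U+.5)/3.6-.5+205,(V+.5)/3.6-.5+165,z)
for n,U,V,z in [('flask',356,66,.198),('flaskbase',346,93,.072),('bottle',700,208,.167),('pan',669,228,.055),('panL',603,228,.055),('panR',735,228,.055),('panT',669,163,.055),('panB',669,293,.055),('jar',91,115,.066),
 ('tr1',24,72,.016),('tr2',147,53,.016),('tr3',165,173,.016),('tr4',40,193,.016),
 ('s1',275,20,.066),('s2',423,22,.066),('s3',421,216,.066),('s4',270,214,.066),('linL',280,157,.069),('linR',415,160,.069),('balTL',581,154,.04),('balTR',739,154,.04),('balBR',753,369,.04),('balBL',592,371,.04),('rack1',597,42,.06),('rack2',724,42,.06),('rackBR',727,100,.06)]:
    print(n,f(U,V,z).round(4))
print('cork',px2w('top',223/1.5625,378/1.5625,.008).round(4),'wash',px2w('top',478/1.5625,225/1.5625,.14).round(4))
im=get_image('top')[165:275,205:425]
g=np.clip((im.astype(float)-190)*4,0,255).astype('uint8')
import cv2
cv2.imwrite('pics/crop2.png',cv2.resize(g,None,fx=3.6,fy=3.6,interpolation=cv2.INTER_CUBIC))
```

```text
flask [ 0.5905 -0.1207  0.198 ]
flaskbase [ 0.5914 -0.1214  0.072 ]
bottle [ 0.476 -0.393  0.167]
pan [ 0.4707 -0.3974  0.055 ]
panL [ 0.4717 -0.3406  0.055 ]
panR [ 0.4697 -0.4541  0.055 ]
panT [ 0.5272 -0.4013  0.055 ]
panB [ 0.415  -0.3936  0.055 ]
jar [0.5773 0.101  0.066 ]
tr1 [0.6265 0.1661 0.016 ]
tr2 [0.6419 0.0541 0.016 ]
tr3 [0.5316 0.039  0.016 ]
tr4 [0.5157 0.1513 0.016 ]
s1 [ 0.659  -0.0615  0.066 ]
s2 [ 0.6546 -0.1916  0.066 ]
s3 [ 0.4838 -0.1828  0.066 ]
s4 [ 0.4879 -0.0531  0.066 ]
linL [ 0.5368 -0.0628  0.069 ]
linR [ 0.532  -0.1793  0.069 ]
balTL [ 0.5386 -0.3288  0.04  ]
balTR [ 0.536  -0.4672  0.04  ]
balBR [ 0.3499 -0.4649  0.04  ]
balBL [ 0.3505 -0.3271  0.04  ]
rack1 [ 0.6349 -0.3443  0.06  ]
rack2 [ 0.6327 -0.4555  0.06  ]
rackBR [ 0.581  -0.4542  0.06  ]
cork [0.4443 0.3877 0.008 ] wash [ 0.7223 -0.1367  0.14  ]
```

View pics/crop2.png

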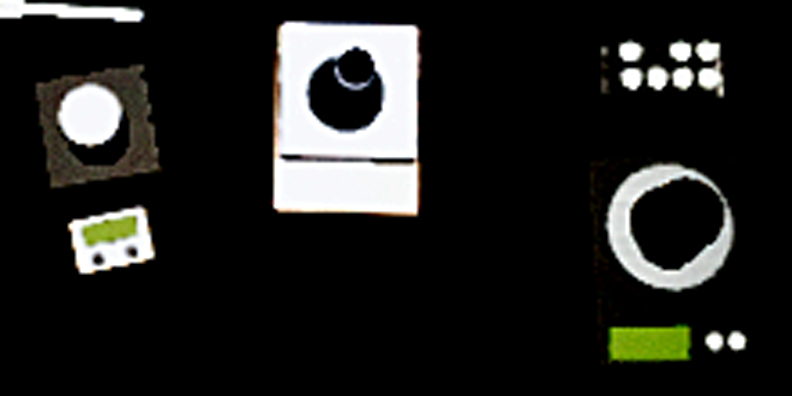

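The crop confirms the choice: the white jar in the tray, the flask on the stirrer and the amber bottle on the balance. The recovered sizes match the given ones (tray about 112 mm, pan about 113 mm, box 171 x 130 mm). I park the jar on the cork mat first.

Request:
send_rows(rows=[{"x": 15, "y": -25, "z": -2, "roll": 2.5, "hand": 87}, {"x": 30, "y": -48, "z": -4, "roll": 2.5}, {"x": 30, "y": -48, "z": -4, "roll": 2.5}, {"x": 30, "y": -48, "z": -4, "roll": 2.5}, {"x": 30, "y": -48, "z": -4, "roll": 2.5}, {"x": 30, "y": -48, "z": -4, "roll": 2.5}, {"x": 30, "y": -48, "z": -4, "roll": 2.5}, {"x": 30, "y": -48, "z": -4, "roll": 2.5}, {"x": 30, "y": -48, "z": -4, "roll": 2.5}, {"x": 30, "y": -48, "z": -4, "roll": 2.5}])

```text
schema error: expected keys hand, x, y, z, roll
```

Request:
send_rows(rows=[{"x": 24, "y": -34}, {}, {}, {}, {}])

```text
schema error: expected keys hand, x, y, z, roll
```

Run:
```python
from h import *
import cv2
s=get_state();print(s['time'],s['position'],s['tool_rot'],s['joint_positions'],s['ft_force'])
im=get_image('wrist');cv2.imwrite('pics/w1.png',cv2.resize(im,(800,600),interpolation=cv2.INTER_CUBIC))
for p in ([.5773,.101,.066],[.5789,.1026,.004]):print(w2px('wrist',np.array(p))*1.5625)
```

```text
0.2 [0.26782099 0.59198394 0.29157852] [-6.62215889e-01 -3.07082024e+00  1.82515707e-03] [-1.13186486  0.32153634 -0.07012016  1.45121567  0.0226008   1.37080357
 -0.05691337] [ 0.17180656 -0.31433566 -0.48711898]
[ 98.65107078 717.32778107]
[133.56075102 656.41159838]
```

View pics/w1.png

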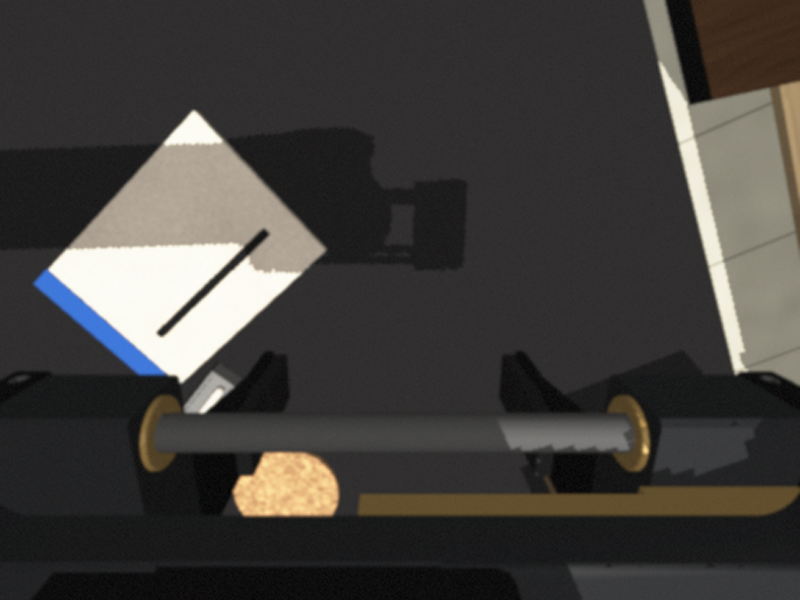

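The wrist picture, still at the start pose, shows the notebook (190,240), the fingers (270,400 and 520,400) and the cork mat between them (290,485). Every row needs all its keys.

Request:
send_rows(rows=[{"x": 15, "y": -25, "z": -2, "roll": 2.5, "hand": 87}, {"x": 30, "y": -48, "z": -4, "roll": 2.5, "hand": 87}, {"x": 30, "y": -48, "z": -4, "roll": 2.5, "hand": 87}, {"x": 30, "y": -48, "z": -4, "roll": 2.5, "hand": 87}, {"x": 30, "y": -48, "z": -4, "roll": 2.5, "hand": 87}, {"x": 30, "y": -48, "z": -4, "roll": 2.5, "hand": 87}, {"x": 30, "y": -48, "z": -4, "roll": 2.5, "hand": 87}, {"x": 30, "y": -48, "z": -4, "roll": 2.5, "hand": 87}, {"x": 30, "y": -48, "z": -4, "roll": 2.5, "hand": 87}, {"x": 30, "y": -48, "z": -4, "roll": 2.5, "hand": 87}])

```text
time: 1.25
position: [0.5215, 0.1847, 0.2587]
tool_rot: [-0.021, 3.141, 0.001]
ft_force: [0.6, 1.0, -0.2]
grip_width: 0.999
grip_force: 0.0
```

Request:
send_rows(rows=[{"x": 24, "y": -34, "z": 0, "roll": 0, "hand": 87}, {"x": 0, "y": 0, "z": 0, "roll": 0, "hand": 87}, {"x": 0, "y": 0, "z": 0, "roll": 0, "hand": 87}, {"x": 0, "y": 0, "z": 0, "roll": 0, "hand": 87}])

```text
time: 1.65
position: [0.5442, 0.154, 0.2584]
tool_rot: [0.021, -3.141, -0.001]
ft_force: [-0.6, 0.4, 0.6]
grip_width: 1.0
grip_force: 0.0
```

Run:
```python
from h import *
import cv2
s=get_state();print(s['time'],s['position'],s['tool_rot'],s['joint_positions'],s['ft_force'])
im=get_image('wrist');cv2.imwrite('pics/w2.png',cv2.resize(im,(800,600),interpolation=cv2.INTER_CUBIC))
for p in ([.5773,.101,.066],[.5789,.1026,.004]):print(w2px('wrist',np.array(p))*1.5625)
```

```text
1.65 [0.54417579 0.15401353 0.25839922] [ 2.09979670e-02 -3.14088993e+00 -1.28020042e-03] [-0.54112502  0.16021757  0.24362196  1.72097294 -0.04136706  1.26567089
  1.29611143] [-0.60598643  0.35018366  0.62770161]
[318.0976988  339.34320432]
[332.24959502 313.51978732]
```

View pics/w2.png

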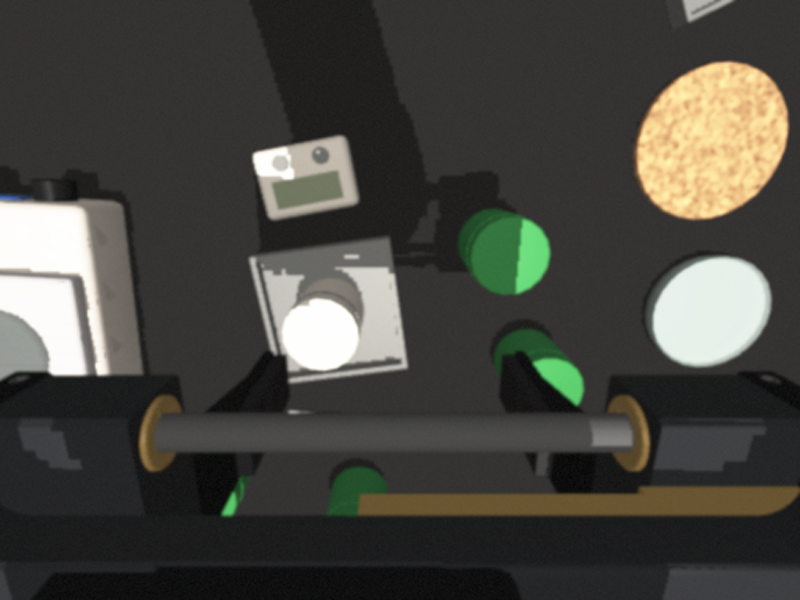

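The wrist picture shows the white jar's top at (320,333) in the tray, with tray corners at (251,258), (390,238) and (407,367). The cork mat is at (712,140).

Run:
```python
from h import *
f=lambda U,V,z:px2w('wrist',U/1.5625,V/1.5625,z).round(4)
print('jar',f(320,333,.066));
for a in [(251,258),(390,238),(407,367)]:print(f(*a,.016))
print('cork',f(712,140,.008)); print('platecorner near right',f(78,278,.07))
```

```text
jar [0.5725 0.1025 0.066 ]
[0.5301 0.0423 0.016 ]
[0.5131 0.1504 0.016 ]
[0.6215 0.1659 0.016 ]
cork [0.4386 0.3874 0.008 ]
platecorner near right [ 0.5342 -0.0555  0.07  ]
```

Request:
send_rows(rows=[{"x": 15, "y": -25, "z": 0, "roll": 0, "hand": 87}, {"x": 16, "y": -27, "z": 0, "roll": 0, "hand": 87}, {"x": 0, "y": 0, "z": -25, "roll": 0, "hand": 87}, {"x": 0, "y": 0, "z": -35, "roll": 0, "hand": 87}, {"x": 0, "y": 0, "z": -30, "roll": 0, "hand": 87}, {"x": 0, "y": 0, "z": -20, "roll": 0, "hand": 87}, {"x": 0, "y": 0, "z": 0, "roll": 0, "hand": 87}, {"x": 0, "y": 0, "z": 0, "roll": 0, "hand": 87}])

```text
time: 2.5
position: [0.5757, 0.1018, 0.149]
tool_rot: [0.021, -3.141, -0.001]
ft_force: [1.3, -1.0, -0.1]
grip_width: 0.998
grip_force: 0.0
```

Accurate tracking. Descend and grip.

Request:
send_rows(force=15, rows=[{"x": 0, "y": 0, "z": -20, "roll": 0, "hand": 87}, {"x": 0, "y": 0, "z": -20, "roll": 0, "hand": 87}, {"x": 0, "y": 0, "z": -14, "roll": 0, "hand": 87}, {"x": 0, "y": 0, "z": 0, "roll": 0, "hand": 87}, {"x": 0, "y": 0, "z": 0, "roll": 0, "hand": 70}, {"x": 0, "y": 0, "z": 0, "roll": 0, "hand": 60}, {"x": 0, "y": 0, "z": 0, "roll": 0, "hand": 50}, {"x": 0, "y": 0, "z": 0, "roll": 0, "hand": 50}, {"x": 0, "y": 0, "z": 0, "roll": 0, "hand": 50}, {"x": 0, "y": 0, "z": 0, "roll": 0, "hand": 50}])

```text
time: 3.5
position: [0.5761, 0.1012, 0.095]
tool_rot: [-0.019, 3.141, 0.002]
ft_force: [0.5, 1.5, 2.3]
grip_width: 0.618
grip_force: 15.0
```

Request:
send_rows(rows=[{"x": 0, "y": 0, "z": 10, "roll": 0, "hand": 50}, {"x": 0, "y": 0, "z": 25, "roll": 0, "hand": 50}, {"x": 0, "y": 0, "z": 40, "roll": 0, "hand": 50}, {"x": 0, "y": 0, "z": 35, "roll": 0, "hand": 50}, {"x": -8, "y": 17, "z": 10, "roll": 0, "hand": 50}, {"x": -14, "y": 30, "z": 0, "roll": 0, "hand": 50}, {"x": -19, "y": 40, "z": 0, "roll": 0, "hand": 50}, {"x": -19, "y": 40, "z": 0, "roll": 0, "hand": 50}, {"x": -19, "y": 40, "z": 0, "roll": 0, "hand": 50}, {"x": -19, "y": 40, "z": 0, "roll": 0, "hand": 50}])

```text
time: 4.5
position: [0.4768, 0.3084, 0.2149]
tool_rot: [-0.017, 3.141, -0.001]
ft_force: [0.7, 0.6, -1.0]
grip_width: 0.621
grip_force: 15.0
```

Request:
send_rows(rows=[{"x": -17, "y": 36, "z": 0, "roll": 0, "hand": 50}, {"x": -13, "y": 28, "z": 0, "roll": 0, "hand": 50}, {"x": -7, "y": 16, "z": 0, "roll": 0, "hand": 50}, {"x": 0, "y": 0, "z": 0, "roll": 0, "hand": 50}, {"x": 0, "y": 0, "z": -20, "roll": 0, "hand": 50}, {"x": 0, "y": 0, "z": -30, "roll": 0, "hand": 50}, {"x": 0, "y": 0, "z": -25, "roll": 0, "hand": 50}, {"x": 0, "y": 0, "z": 0, "roll": 0, "hand": 50}])

```text
time: 5.3
position: [0.4404, 0.3833, 0.1358]
tool_rot: [0.013, -3.137, 0.011]
ft_force: [-1.7, -1.0, -3.2]
grip_width: 0.616
grip_force: 15.0
```

Request:
send_rows(rows=[{"x": 0, "y": 4, "z": -15, "roll": 0, "hand": 50}, {"x": 0, "y": 0, "z": -10, "roll": 0, "hand": 50}, {"x": 0, "y": 0, "z": -5, "roll": 0, "hand": 50}, {"x": 0, "y": 0, "z": 0, "roll": 0, "hand": 50}, {"x": 0, "y": 0, "z": -2, "roll": 0, "hand": 50}, {"x": 0, "y": 0, "z": -2, "roll": 0, "hand": 50}, {"x": 0, "y": 0, "z": 0, "roll": 0, "hand": 50}])

```text
time: 6.0
position: [0.4409, 0.3916, 0.1057]
tool_rot: [-0.018, 3.141, 0.0]
ft_force: [0.2, 0.3, -2.4]
grip_width: 0.612
grip_force: 15.0
```

Request:
send_rows(rows=[{"x": 0, "y": 0, "z": -2, "roll": 0, "hand": 50}, {"x": 0, "y": 0, "z": -2, "roll": 0, "hand": 50}, {"x": 0, "y": 0, "z": -2, "roll": 0, "hand": 50}, {"x": 0, "y": 0, "z": -1, "roll": 0, "hand": 50}, {"x": 0, "y": 0, "z": 0, "roll": 0, "hand": 50}, {"x": 0, "y": 0, "z": 0, "roll": 0, "hand": 50}])

```text
time: 6.6
position: [0.4408, 0.3915, 0.099]
tool_rot: [0.018, -3.141, -0.0]
ft_force: [-1.8, -1.6, 3.9]
grip_width: 0.615
grip_force: 15.0
```

Request:
send_rows(rows=[{"x": 0, "y": 0, "z": 0, "roll": 0, "hand": 60}, {"x": 0, "y": 0, "z": 0, "roll": 0, "hand": 75}, {"x": 0, "y": 0, "z": 0, "roll": 0, "hand": 87}, {"x": 0, "y": 0, "z": 10, "roll": 0, "hand": 87}, {"x": 0, "y": 0, "z": 30, "roll": 0, "hand": 87}, {"x": 0, "y": 0, "z": 45, "roll": 0, "hand": 87}, {"x": 10, "y": -15, "z": 45, "roll": 0, "hand": 87}, {"x": 20, "y": -30, "z": 45, "roll": 0, "hand": 87}, {"x": 20, "y": -40, "z": 30, "roll": 0, "hand": 87}, {"x": 10, "y": -45, "z": 20, "roll": 0, "hand": 87}])

```text
time: 7.6
position: [0.498, 0.2685, 0.3188]
tool_rot: [-0.021, 3.137, 0.004]
ft_force: [0.6, -0.1, -1.0]
grip_width: 1.0
grip_force: 0.0
```

Request:
send_rows(rows=[{"x": 10, "y": -47, "z": 5, "roll": -2.5, "hand": 87}, {"x": 8, "y": -47, "z": 0, "roll": -2.5, "hand": 87}, {"x": 0, "y": -47, "z": 0, "roll": -2.5, "hand": 87}, {"x": 0, "y": -47, "z": 0, "roll": -2.5, "hand": 87}, {"x": 0, "y": -47, "z": 0, "roll": -2.5, "hand": 87}, {"x": 0, "y": -47, "z": 0, "roll": -2.5, "hand": 87}, {"x": 0, "y": -47, "z": 0, "roll": -2.5, "hand": 87}, {"x": 0, "y": -47, "z": 0, "roll": -2.5, "hand": 87}, {"x": 0, "y": -47, "z": 0, "roll": -2.5, "hand": 87}, {"x": 0, "y": -47, "z": 0, "roll": -2.5, "hand": 87}])

```text
time: 8.6
position: [0.5144, -0.2032, 0.3214]
tool_rot: [0.664, 3.069, 0.001]
ft_force: [1.0, 0.2, -0.3]
grip_width: 1.0
grip_force: 0.0
```

Request:
send_rows(rows=[{"x": 0, "y": -47, "z": 0, "roll": 0, "hand": 87}, {"x": 0, "y": -47, "z": 0, "roll": 0, "hand": 87}, {"x": 0, "y": -30, "z": 0, "roll": 0, "hand": 87}, {"x": 0, "y": 0, "z": 0, "roll": 0, "hand": 87}, {"x": 0, "y": 0, "z": 0, "roll": 0, "hand": 87}])

```text
time: 9.1
position: [0.5145, -0.3257, 0.3206]
tool_rot: [0.665, 3.07, 0.001]
ft_force: [0.4, 0.4, 0.0]
grip_width: 1.005
grip_force: 0.0
```

Run:
```python
from h import *
import cv2
s=get_state();print(s['time'],s['position'],s['tool_rot'],s['joint_positions'],s['ft_force'])
im=get_image('wrist');cv2.imwrite('pics/w3.png',cv2.resize(im,(800,600),interpolation=cv2.INTER_CUBIC))
for p in ([.474,-.392,.167],[.4707,-.3974,.055],[.591,-.121,.198]):print(w2px('wrist',np.array(p))*1.5625)
```

```text
9.1 [ 0.51445944 -0.32570692  0.32061132] [6.64588958e-01 3.07034011e+00 7.34412488e-04] [-0.04556887  0.25421197  0.68598636  1.53969093 -0.1626995   1.40570895
  1.79590269] [0.4176382  0.3883244  0.01039087]
[261.59314294 296.67770771]
[292.74720973 258.07627625]
[814.69490199 304.04327599]
```

View pics/w3.png

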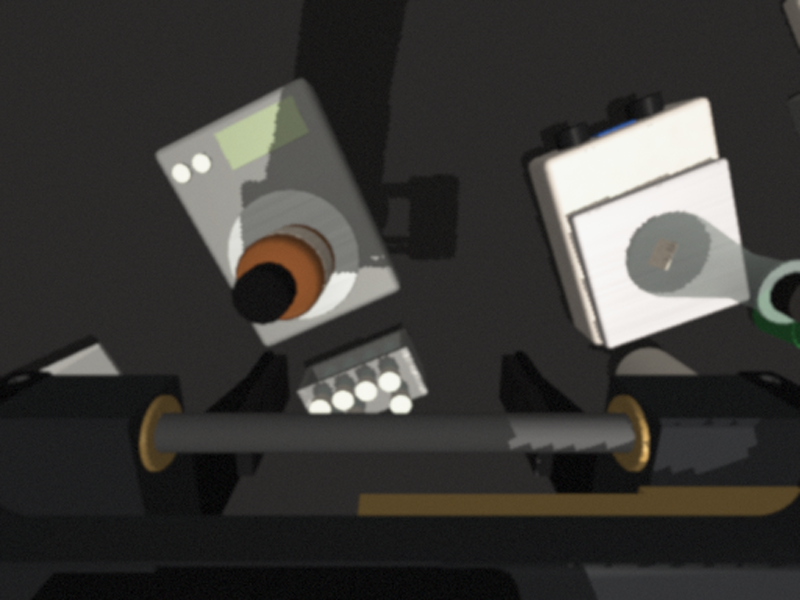

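The wrist picture shows the bottle cap at (265,292) and the pan centred about (293,255). The stirrer plate corners are (570,216), (726,160), (748,299) and (607,347), and the flask base is at (668,252).

Run:
```python
from h import *
f=lambda U,V,z:px2w('wrist',U/1.5625,V/1.5625,z).round(4)
print('cap',f(265,292,.167));print('pan',f(293,255,.055),f(228,255,.055),f(358,255,.055))
P=np.array([f(*a,.07) for a in [(570,216),(726,160),(748,299),(607,347)]]);print(P,P.mean(0))
print('flaskbase',f(668,252,.071), 'pan box corners',[f(*a,.045) for a in[(157,153),(303,79),(399,288),(268,346)]])
```

```text
cap [ 0.4723 -0.3888  0.167 ]
pan [ 0.4685 -0.396   0.055 ] [ 0.4463 -0.4451  0.055 ] [ 0.4907 -0.3468  0.055 ]
[[ 0.5288 -0.1813  0.07  ]
 [ 0.5372 -0.0623  0.07  ]
 [ 0.6536 -0.0683  0.07  ]
 [ 0.6472 -0.186   0.07  ]] [ 0.5917   -0.124475  0.07    ]
flaskbase [ 0.5876 -0.1193  0.071 ] pan box corners [array([ 0.3519, -0.4587,  0.045 ]), array([ 0.3525, -0.3276,  0.045 ]), array([ 0.5332, -0.3283,  0.045 ]), array([ 0.534 , -0.4593,  0.045 ])]
```

Request:
send_rows(rows=[{"x": -20, "y": -32, "z": 0, "roll": 0, "hand": 87}, {"x": -20, "y": -33, "z": 0, "roll": 0, "hand": 87}, {"x": 0, "y": 0, "z": -15, "roll": 0, "hand": 87}, {"x": 0, "y": 0, "z": -25, "roll": 0, "hand": 87}, {"x": 0, "y": 0, "z": -25, "roll": 0, "hand": 87}, {"x": 0, "y": 0, "z": -20, "roll": 0, "hand": 87}, {"x": 0, "y": 0, "z": 0, "roll": 0, "hand": 87}, {"x": 0, "y": 0, "z": 0, "roll": 0, "hand": 87}])

```text
time: 9.95
position: [0.4756, -0.3889, 0.2357]
tool_rot: [0.659, 3.072, 0.001]
ft_force: [-0.6, -1.3, -0.1]
grip_width: 0.999
grip_force: 0.0
```

Request:
send_rows(force=25, rows=[{"x": -1, "y": -2, "z": -15, "roll": 0, "hand": 87}, {"x": 0, "y": 0, "z": -15, "roll": 0, "hand": 87}, {"x": 0, "y": 0, "z": 0, "roll": 0, "hand": 60}, {"x": 0, "y": 0, "z": 0, "roll": 0, "hand": 45}, {"x": 0, "y": 0, "z": 0, "roll": 0, "hand": 40}, {"x": 0, "y": 0, "z": 0, "roll": 0, "hand": 36}, {"x": 0, "y": 0, "z": 0, "roll": 0, "hand": 30}, {"x": 0, "y": 0, "z": 0, "roll": 0, "hand": 30}, {"x": 0, "y": 0, "z": 0, "roll": 0, "hand": 30}])

```text
time: 10.85
position: [0.4737, -0.3924, 0.2055]
tool_rot: [0.662, 3.071, -0.0]
ft_force: [0.1, -1.0, 0.9]
grip_width: 0.448
grip_force: 0.9
```

Request:
send_rows(force=25, rows=[{"x": 0, "y": 0, "z": 0, "roll": 0, "hand": 30}, {"x": 0, "y": 0, "z": 0, "roll": 0, "hand": 30}, {"x": 0, "y": 0, "z": 0, "roll": 0, "hand": 30}, {"x": 0, "y": 0, "z": 0, "roll": 0, "hand": 30}, {"x": 0, "y": 0, "z": 5, "roll": 0, "hand": 30}, {"x": 0, "y": 0, "z": 10, "roll": 0, "hand": 30}, {"x": 0, "y": 0, "z": 15, "roll": 0, "hand": 30}])

```text
time: 11.55
position: [0.4736, -0.391, 0.2348]
tool_rot: [-0.66, -3.069, -0.003]
ft_force: [0.3, 0.2, -2.5]
grip_width: 0.382
grip_force: 24.0
```

Request:
send_rows(rows=[{"x": 0, "y": 0, "z": 25, "roll": 0, "hand": 30}, {"x": 0, "y": 0, "z": 35, "roll": 0, "hand": 30}, {"x": 0, "y": 0, "z": 35, "roll": 0, "hand": 30}, {"x": 0, "y": 8, "z": 30, "roll": 2, "hand": 30}, {"x": 2, "y": 18, "z": 15, "roll": 2, "hand": 30}, {"x": 5, "y": 26, "z": 0, "roll": 2, "hand": 30}, {"x": 7, "y": 35, "z": 0, "roll": 2, "hand": 30}, {"x": 9, "y": 42, "z": 0, "roll": 2, "hand": 30}, {"x": 9, "y": 42, "z": 0, "roll": 2, "hand": 30}, {"x": 9, "y": 42, "z": 0, "roll": 2, "hand": 30}])

```text
time: 12.55
position: [0.5146, -0.1775, 0.3766]
tool_rot: [0.281, 3.128, 0.001]
ft_force: [-0.5, 0.6, -2.1]
grip_width: 0.386
grip_force: 24.0
```

Request:
send_rows(rows=[{"x": 9, "y": 42, "z": 0, "roll": 2, "hand": 30}, {"x": 9, "y": 42, "z": 0, "roll": 2, "hand": 30}, {"x": 9, "y": 42, "z": 0, "roll": 2, "hand": 30}, {"x": 9, "y": 42, "z": 0, "roll": 2, "hand": 30}, {"x": 9, "y": 42, "z": 0, "roll": 2, "hand": 30}, {"x": 7, "y": 35, "z": 0, "roll": 1, "hand": 30}, {"x": 6, "y": 22, "z": 0, "roll": 0, "hand": 30}, {"x": 3, "y": 12, "z": 0, "roll": 0, "hand": 30}, {"x": 0, "y": 0, "z": 0, "roll": 0, "hand": 30}, {"x": 0, "y": 0, "z": 0, "roll": 0, "hand": 30}])

```text
time: 13.55
position: [0.5756, 0.098, 0.3757]
tool_rot: [-0.015, 3.141, -0.002]
ft_force: [-0.7, -1.1, -1.7]
grip_width: 0.381
grip_force: 24.0
```

Run:
```python
from h import *
import cv2
s=get_state();print(s['time'],s['position'],s['tool_rot'],s['grip_force'])
im=get_image('wrist');cv2.imwrite('pics/w4.png',cv2.resize(im,(800,600),interpolation=cv2.INTER_CUBIC))
```

```text
13.55 [0.57562512 0.09796197 0.37572243] [-1.53695475e-02  3.14141972e+00 -1.68224564e-03] 23.976321737591206
```

View pics/w4.png

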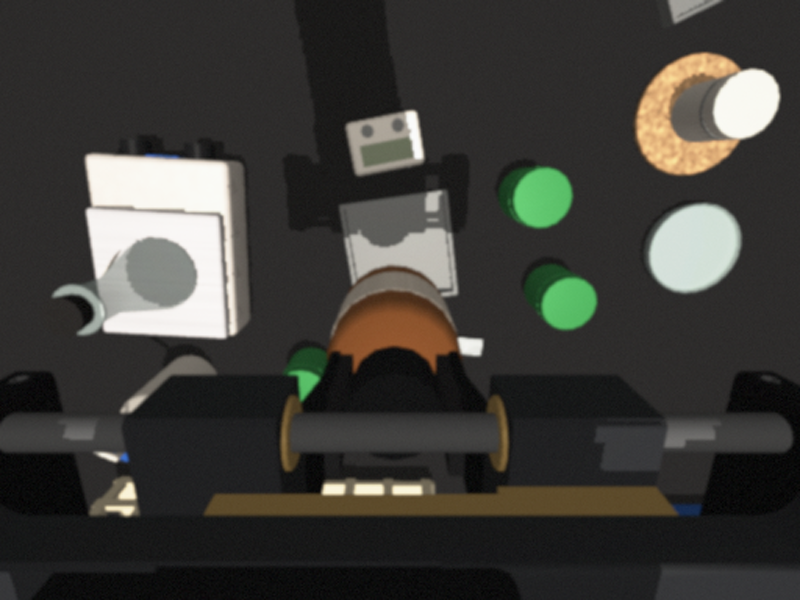

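The wrist picture shows the bottle upright in the fingers. Tray corners are (341,203), (447,190) and (458,295). Plate corners are (88,207), (221,214), (228,338) and (107,332). The parked jar's top is at (747,104).

Run:
```python
from h import *
f=lambda U,V,z:px2w('wrist',U/1.5625,V/1.5625,z).round(4)
a,b,c=[f(*p,.016) for p in [(341,203),(447,190),(458,295)]];print('tray',a,b,c,(a+c)/2)
P=np.array([f(*p,.07) for p in [(88,207),(221,214),(228,338),(107,332)]]);print(P,P.mean(0))
print('jar',f(747,104,.07),'flaskbase',f(161,272,.071))
```

```text
tray [0.5276 0.0424 0.016 ] [0.5139 0.1493 0.016 ] [0.6236 0.166  0.016 ] [0.5756 0.1042 0.016 ]
[[ 0.529  -0.1778  0.07  ]
 [ 0.5341 -0.0594  0.07  ]
 [ 0.6538 -0.0655  0.07  ]
 [ 0.6485 -0.183   0.07  ]] [ 0.59135  -0.121425  0.07    ]
jar [0.4396 0.3911 0.07  ] flaskbase [ 0.5878 -0.1208  0.071 ]
```

Request:
send_rows(rows=[{"x": 1, "y": 6, "z": 0, "roll": 0, "hand": 30}, {"x": 0, "y": 0, "z": -12, "roll": 0, "hand": 30}, {"x": 0, "y": 0, "z": -25, "roll": 0, "hand": 30}, {"x": 0, "y": 0, "z": -35, "roll": 0, "hand": 30}, {"x": 0, "y": 0, "z": -40, "roll": 0, "hand": 30}, {"x": 0, "y": 0, "z": -40, "roll": 0, "hand": 30}, {"x": 0, "y": 0, "z": -28, "roll": 0, "hand": 30}, {"x": 0, "y": 0, "z": -15, "roll": 0, "hand": 30}, {"x": 0, "y": 0, "z": 0, "roll": 0, "hand": 30}, {"x": 0, "y": 0, "z": 0, "roll": 0, "hand": 30}])

```text
time: 14.6
position: [0.5773, 0.1056, 0.1813]
tool_rot: [-0.018, 3.14, 0.001]
ft_force: [0.5, -0.1, -0.5]
grip_width: 0.386
grip_force: 24.0
```

Request:
send_rows(rows=[{"x": 0, "y": -1, "z": -10, "roll": 0, "hand": 30}, {"x": 0, "y": 0, "z": -8, "roll": 0, "hand": 30}, {"x": 0, "y": 0, "z": -3, "roll": 0, "hand": 30}, {"x": 0, "y": 0, "z": -2, "roll": 0, "hand": 30}, {"x": 0, "y": 0, "z": -2, "roll": 0, "hand": 30}, {"x": 0, "y": 0, "z": -1, "roll": 0, "hand": 30}, {"x": 0, "y": 0, "z": 0, "roll": 0, "hand": 30}, {"x": 0, "y": 0, "z": 0, "roll": 0, "hand": 30}])

```text
time: 15.4
position: [0.5769, 0.1047, 0.1549]
tool_rot: [-0.018, 3.141, 0.0]
ft_force: [-1.2, -0.7, 2.1]
grip_width: 0.385
grip_force: 24.3
```

Request:
send_rows(rows=[{"x": 0, "y": 0, "z": 0, "roll": 0, "hand": 38}, {"x": 0, "y": 0, "z": 0, "roll": 0, "hand": 50}, {"x": 0, "y": 0, "z": 0, "roll": 0, "hand": 70}, {"x": 0, "y": 0, "z": 0, "roll": 0, "hand": 80}, {"x": 0, "y": 0, "z": 15, "roll": 0, "hand": 87}, {"x": 0, "y": 0, "z": 35, "roll": 0, "hand": 87}, {"x": 0, "y": 0, "z": 45, "roll": 0, "hand": 87}, {"x": 0, "y": -10, "z": 45, "roll": 0, "hand": 87}, {"x": 2, "y": -30, "z": 15, "roll": 0, "hand": 87}, {"x": 3, "y": -45, "z": 0, "roll": 0, "hand": 87}])

```text
time: 16.4
position: [0.5833, 0.0221, 0.3145]
tool_rot: [-0.028, 3.134, 0.005]
ft_force: [1.0, 0.5, -0.7]
grip_width: 0.996
grip_force: 0.0
```

Request:
send_rows(rows=[{"x": 3, "y": -45, "z": 0, "roll": 0, "hand": 87}, {"x": 2, "y": -45, "z": 0, "roll": 0, "hand": 87}, {"x": 2, "y": -30, "z": 0, "roll": 0, "hand": 87}, {"x": 0, "y": -15, "z": 0, "roll": 0, "hand": 87}, {"x": 0, "y": 0, "z": 0, "roll": 0, "hand": 87}, {"x": 0, "y": 0, "z": 0, "roll": 0, "hand": 87}])

```text
time: 17.0
position: [0.5889, -0.1133, 0.3095]
tool_rot: [-0.021, 3.141, 0.003]
ft_force: [-1.2, 0.5, 0.6]
grip_width: 0.998
grip_force: 0.0
```

Run:
```python
from h import *
import cv2
s=get_state();print(s['time'],s['position'],s['joint_positions'][-1])
im=get_image('wrist');t=get_image('top')[165:275,205:425]
cv2.imwrite('pics/c5.png',cv2.resize(np.hstack([im[150:350,100:400],]),None,fx=2,fy=2))
cv2.imwrite('pics/t5.png',cv2.resize(t,None,fx=3.6,fy=3.6,interpolation=cv2.INTER_CUBIC))
```

```text
17.0 [ 0.58894333 -0.11331423  0.30954578] 1.8108931915084907
```

View pics/c5.png

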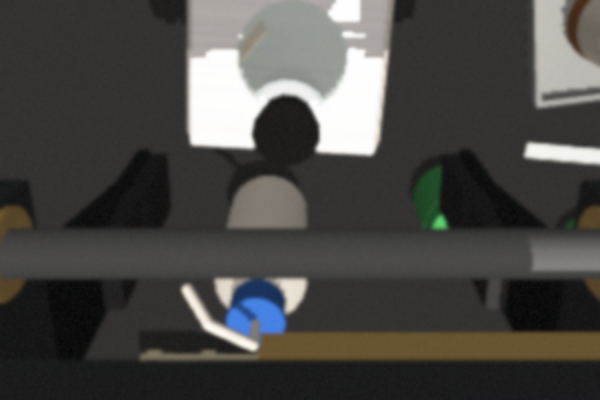

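The wrist crop shows the stopper at (287,130), slightly left of the fingers' midline at about 305, which agrees with y ≈ -0.120. The wash bottle is behind, clear of the fingers.

Run:
```python
from h import *
print(px2w('wrist',100+287/2,150+130/2,.198), px2w('wrist',100+291/2,150+52/2,.071))
```

```text
[ 0.58735077 -0.11984623  0.198     ] [ 0.58642317 -0.12085336  0.071     ]
```

Request:
send_rows(rows=[{"x": 0, "y": -7, "z": 0, "roll": 0, "hand": 87}, {"x": 0, "y": 0, "z": -15, "roll": 0, "hand": 87}, {"x": 0, "y": 0, "z": -25, "roll": 0, "hand": 87}, {"x": 0, "y": 0, "z": -25, "roll": 0, "hand": 87}, {"x": 0, "y": 0, "z": 0, "roll": 0, "hand": 87}, {"x": 0, "y": 0, "z": 0, "roll": 0, "hand": 87}])

```text
time: 17.7
position: [0.5884, -0.1221, 0.2438]
tool_rot: [0.018, -3.14, -0.0]
ft_force: [0.6, -0.1, 0.9]
grip_width: 1.001
grip_force: 0.0
```

Request:
send_rows(force=20, rows=[{"x": 0, "y": 2, "z": -16, "roll": 0, "hand": 87}, {"x": 0, "y": 0, "z": -16, "roll": 0, "hand": 87}, {"x": 0, "y": 0, "z": 0, "roll": 0, "hand": 60}, {"x": 0, "y": 0, "z": 0, "roll": 0, "hand": 45}, {"x": 0, "y": 0, "z": 0, "roll": 0, "hand": 38}, {"x": 0, "y": 0, "z": 0, "roll": 0, "hand": 34}, {"x": 0, "y": 0, "z": 0, "roll": 0, "hand": 30}, {"x": 0, "y": 0, "z": 0, "roll": 0, "hand": 26}, {"x": 0, "y": 0, "z": 0, "roll": 0, "hand": 26}, {"x": 0, "y": 0, "z": 0, "roll": 0, "hand": 26}])

```text
time: 18.7
position: [0.5887, -0.1205, 0.2124]
tool_rot: [-0.018, 3.141, -0.0]
ft_force: [1.1, -0.5, -0.2]
grip_width: 0.393
grip_force: 19.6
```

Request:
send_rows(rows=[{"x": 0, "y": 0, "z": 0, "roll": 0, "hand": 26}, {"x": 0, "y": 0, "z": 0, "roll": 0, "hand": 26}, {"x": 0, "y": 0, "z": 0, "roll": 0, "hand": 26}, {"x": 0, "y": 0, "z": 0, "roll": 0, "hand": 26}])

```text
time: 19.1
position: [0.5887, -0.1205, 0.2124]
tool_rot: [-0.018, 3.141, -0.0]
ft_force: [-0.7, -0.6, 0.7]
grip_width: 0.393
grip_force: 19.6
```

The opening reads 34 mm where the neck is 30 mm, so the pads are catching the lip or the cone. I try a lower grip.

Request:
send_rows(rows=[{"x": 0, "y": 0, "z": 0, "roll": 0, "hand": 45}, {"x": 0, "y": 0, "z": 0, "roll": 0, "hand": 45}, {"x": 0, "y": 0, "z": -4, "roll": 0, "hand": 45}, {"x": 0, "y": 0, "z": 0, "roll": 0, "hand": 36}, {"x": 0, "y": 0, "z": 0, "roll": 0, "hand": 26}, {"x": 0, "y": 0, "z": 0, "roll": 0, "hand": 26}, {"x": 0, "y": 0, "z": 0, "roll": 0, "hand": 26}, {"x": 0, "y": 0, "z": 0, "roll": 0, "hand": 26}, {"x": 0, "y": 0, "z": 0, "roll": 0, "hand": 26}])

```text
time: 20.0
position: [0.5885, -0.1203, 0.2081]
tool_rot: [0.018, -3.141, -0.0]
ft_force: [-0.1, 0.3, -1.3]
grip_width: 0.39
grip_force: 20.0
```

Run:
```python
from h import *
import cv2
im=get_image('wrist');sc=get_image('scene')
p=w2px('scene',np.array([.589,-.12,.15])).astype(int);print(p)
a=cv2.resize(im[130:330,130:370],(480,400),interpolation=cv2.INTER_CUBIC)
b=sc[max(0,p[1]-50):p[1]+50,p[0]-40:p[0]+40];b=cv2.resize(b,(320,400),interpolation=cv2.INTER_CUBIC)
cv2.imwrite('pics/c6.png',np.hstack([a,b]))
```

```text
[236 160]
```

View pics/c6.png

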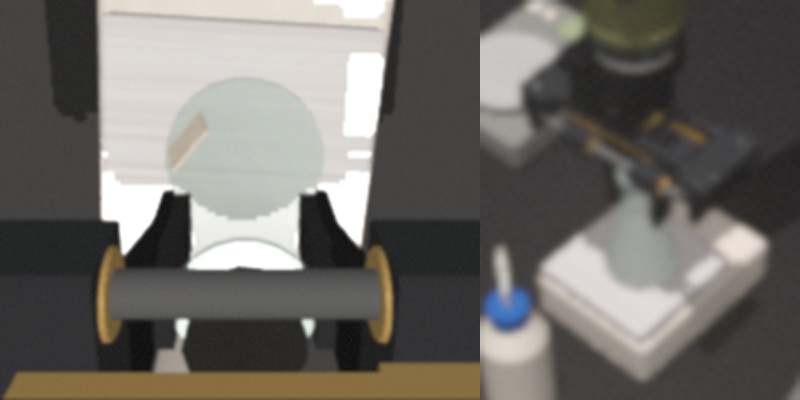

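The flask looks upright between the pads, with the lip just above them. Lift test, slowly.

Request:
send_rows(force=25, rows=[{"x": 0, "y": 0, "z": 0, "roll": 0, "hand": 26}, {"x": 0, "y": 0, "z": 0, "roll": 0, "hand": 26}, {"x": 0, "y": 0, "z": 2, "roll": 0, "hand": 26}, {"x": 0, "y": 0, "z": 3, "roll": 0, "hand": 26}, {"x": 0, "y": 0, "z": 5, "roll": 0, "hand": 26}, {"x": 0, "y": 0, "z": 5, "roll": 0, "hand": 26}, {"x": 0, "y": 0, "z": 0, "roll": 0, "hand": 26}, {"x": 0, "y": 0, "z": 0, "roll": 0, "hand": 26}])

```text
time: 20.9
position: [0.5888, -0.1204, 0.2236]
tool_rot: [-0.018, 3.141, 0.0]
ft_force: [-0.3, 0.6, -2.3]
grip_width: 0.388
grip_force: 25.0
```

Request:
send_rows(rows=[{"x": 0, "y": 0, "z": 15, "roll": 0, "hand": 26}, {"x": 0, "y": 0, "z": 25, "roll": 0, "hand": 26}, {"x": 0, "y": 0, "z": 20, "roll": 0, "hand": 26}, {"x": -4, "y": -10, "z": 10, "roll": -2, "hand": 26}, {"x": -9, "y": -20, "z": 0, "roll": -2, "hand": 26}, {"x": -13, "y": -30, "z": 0, "roll": -2, "hand": 26}, {"x": -16, "y": -36, "z": 0, "roll": -2, "hand": 26}, {"x": -16, "y": -36, "z": 0, "roll": -2, "hand": 26}, {"x": -16, "y": -36, "z": 0, "roll": -2, "hand": 26}, {"x": -16, "y": -36, "z": 0, "roll": -2, "hand": 26}])

```text
time: 21.9
position: [0.4955, -0.3274, 0.2923]
tool_rot: [-0.373, -3.117, -0.0]
ft_force: [0.3, -0.8, -1.6]
grip_width: 0.394
grip_force: 25.0
```

Request:
send_rows(rows=[{"x": -13, "y": -32, "z": 0, "roll": 0, "hand": 26}, {"x": -10, "y": -24, "z": 0, "roll": 0, "hand": 26}, {"x": -5, "y": -12, "z": 0, "roll": 0, "hand": 26}, {"x": 0, "y": -2, "z": 0, "roll": 0, "hand": 26}, {"x": 0, "y": 0, "z": 0, "roll": 0, "hand": 26}, {"x": 0, "y": 0, "z": 0, "roll": 0, "hand": 26}])

```text
time: 22.5
position: [0.4718, -0.3926, 0.2929]
tool_rot: [-0.361, -3.121, -0.002]
ft_force: [-0.0, -0.2, -2.1]
grip_width: 0.382
grip_force: 25.0
```

Run:
```python
from h import *
import cv2
s=get_state();print(s['time'],s['position'],s['tool_rot'],s['joint_positions'][-1],s['grip_force'])
im=get_image('wrist');sc=get_image('scene')
p=w2px('scene',np.array([.47,-.395,.22])).astype(int);print(p)
a=cv2.resize(im[90:350,90:402],(480,400),interpolation=cv2.INTER_CUBIC)
y0=max(0,p[1]-30);b=sc[y0:y0+100,p[0]-40:p[0]+40];b=cv2.resize(b,(320,400),interpolation=cv2.INTER_CUBIC)
cv2.imwrite('pics/c7.png',np.hstack([a,b]))
```

```text
22.5 [ 0.47177027 -0.39259243  0.29291478] [-3.61099947e-01 -3.12059036e+00 -2.27855845e-03] 2.131649310543115 25.000010915100574
[199  93]
```

View pics/c7.png

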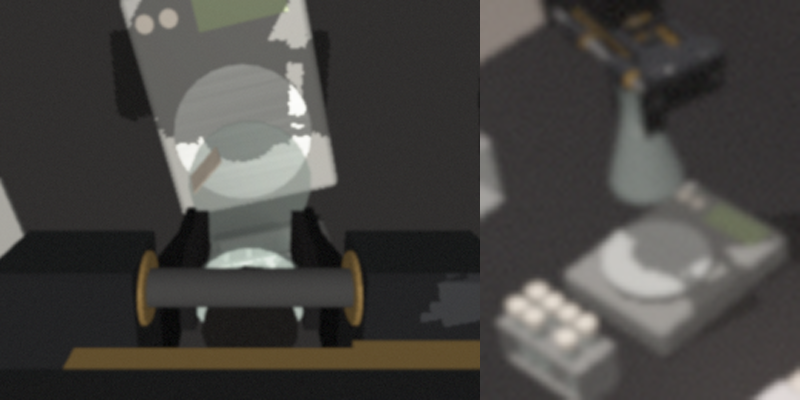

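The flask hangs upright in the fingers, with the pan below centred at about (242,132) in the crop.

Run:
```python
from h import *
print(px2w('wrist',90+242*.65,90+132*.65,.055))
```

```text
[ 0.46753768 -0.3983846   0.055     ]
```

Request:
send_rows(rows=[{"x": -2, "y": -4, "z": 0, "roll": 0, "hand": 26}, {"x": 0, "y": 0, "z": -15, "roll": 0, "hand": 26}, {"x": 0, "y": 0, "z": -25, "roll": 0, "hand": 26}, {"x": 0, "y": 0, "z": -25, "roll": 0, "hand": 26}, {"x": 0, "y": 0, "z": -15, "roll": 0, "hand": 26}, {"x": 0, "y": 0, "z": 0, "roll": 0, "hand": 26}, {"x": 0, "y": 0, "z": 0, "roll": 0, "hand": 26}])

```text
time: 23.3
position: [0.4688, -0.3985, 0.2135]
tool_rot: [-0.365, -3.12, 0.0]
ft_force: [0.4, -0.4, -1.7]
grip_width: 0.387
grip_force: 25.0
```

Request:
send_rows(rows=[{"x": 0, "y": 1, "z": -8, "roll": 0, "hand": 26}, {"x": 0, "y": 0, "z": -6, "roll": 0, "hand": 26}, {"x": 0, "y": 0, "z": -2, "roll": 0, "hand": 26}, {"x": 0, "y": 0, "z": -2, "roll": 0, "hand": 26}, {"x": 0, "y": 0, "z": -2, "roll": 0, "hand": 26}, {"x": 0, "y": 0, "z": 0, "roll": 0, "hand": 26}, {"x": 0, "y": 0, "z": 0, "roll": 0, "hand": 26}])

```text
time: 24.0
position: [0.4687, -0.3974, 0.1934]
tool_rot: [0.365, 3.12, 0.0]
ft_force: [-0.2, 0.2, -1.4]
grip_width: 0.389
grip_force: 25.0
```

Request:
send_rows(rows=[{"x": 0, "y": 0, "z": -1, "roll": 0, "hand": 26}, {"x": 0, "y": 0, "z": 0, "roll": 0, "hand": 26}, {"x": 0, "y": 0, "z": -1, "roll": 0, "hand": 26}, {"x": 0, "y": 0, "z": 0, "roll": 0, "hand": 26}, {"x": 0, "y": 0, "z": 0, "roll": 0, "hand": 26}])

```text
time: 24.5
position: [0.469, -0.3977, 0.1929]
tool_rot: [0.365, 3.119, -0.0]
ft_force: [-1.3, 0.9, 6.3]
grip_width: 0.388
grip_force: 25.0
```

Request:
send_rows(rows=[{"x": 0, "y": 0, "z": 0, "roll": 0, "hand": 36}, {"x": 0, "y": 0, "z": 0, "roll": 0, "hand": 45}, {"x": 0, "y": 0, "z": 0, "roll": 0, "hand": 60}, {"x": 0, "y": 0, "z": 0, "roll": 0, "hand": 75}, {"x": 0, "y": 0, "z": 5, "roll": 0, "hand": 80}, {"x": 0, "y": 0, "z": 20, "roll": 0, "hand": 80}, {"x": 0, "y": 0, "z": 40, "roll": 0, "hand": 80}, {"x": 0, "y": 0, "z": 40, "roll": 0, "hand": 80}, {"x": 10, "y": 15, "z": 25, "roll": 2, "hand": 80}, {"x": 15, "y": 35, "z": 0, "roll": 2, "hand": 80}])

```text
time: 25.5
position: [0.493, -0.3519, 0.3266]
tool_rot: [0.264, 3.123, -0.009]
ft_force: [0.5, -0.0, 0.2]
grip_width: 0.919
grip_force: 0.0
```

Request:
send_rows(rows=[{"x": 15, "y": 47, "z": 0, "roll": 2, "hand": 80}, {"x": 10, "y": 47, "z": 0, "roll": 2, "hand": 80}, {"x": 0, "y": 47, "z": 0, "roll": 2, "hand": 80}, {"x": 0, "y": 47, "z": 0, "roll": 2, "hand": 80}, {"x": 0, "y": 47, "z": 0, "roll": 2, "hand": 80}, {"x": 0, "y": 47, "z": 0, "roll": 0, "hand": 80}, {"x": 0, "y": 47, "z": 0, "roll": 0, "hand": 80}, {"x": 0, "y": 47, "z": 0, "roll": 0, "hand": 80}, {"x": 0, "y": 47, "z": 0, "roll": 0, "hand": 80}, {"x": 0, "y": 47, "z": 0, "roll": 0, "hand": 80}])

```text
time: 26.5
position: [0.5184, 0.1243, 0.3219]
tool_rot: [-0.018, 3.141, 0.001]
ft_force: [1.1, 0.2, 0.5]
grip_width: 0.919
grip_force: 0.0
```

Request:
send_rows(rows=[{"x": 0, "y": 47, "z": 0, "roll": 0, "hand": 80}, {"x": 0, "y": 47, "z": 0, "roll": 0, "hand": 80}, {"x": -15, "y": 47, "z": 0, "roll": 0, "hand": 80}, {"x": -20, "y": 47, "z": -20, "roll": 0, "hand": 80}, {"x": -20, "y": 40, "z": -30, "roll": 0, "hand": 80}, {"x": -15, "y": 25, "z": -30, "roll": 0, "hand": 80}, {"x": 0, "y": 0, "z": 0, "roll": 0, "hand": 80}, {"x": 0, "y": 0, "z": 0, "roll": 0, "hand": 80}])

```text
time: 27.3
position: [0.4514, 0.3687, 0.2446]
tool_rot: [0.021, -3.141, 0.002]
ft_force: [0.5, -0.7, 0.2]
grip_width: 0.92
grip_force: 0.0
```

Run:
```python
from h import *
import cv2
s=get_state();print(s['time'],s['position'],s['tool_rot'],s['joint_positions'][-1])
im=get_image('wrist');t=get_image('top')[165:275,205:425]
a=cv2.resize(im,(400,300));b=cv2.resize(t,(792,396),interpolation=cv2.INTER_CUBIC)[:300]
cv2.imwrite('pics/w8.png',a)
out=np.zeros((600,792,3),'uint8');out[:300]=b;out[300:,:400]=a;cv2.imwrite('pics/c8.png',out)
```

```text
27.3 [0.45141297 0.36871345 0.24463979] [ 2.06007456e-02 -3.14073318e+00  2.45463250e-03] 0.8618672344446205
```

View pics/c8.png

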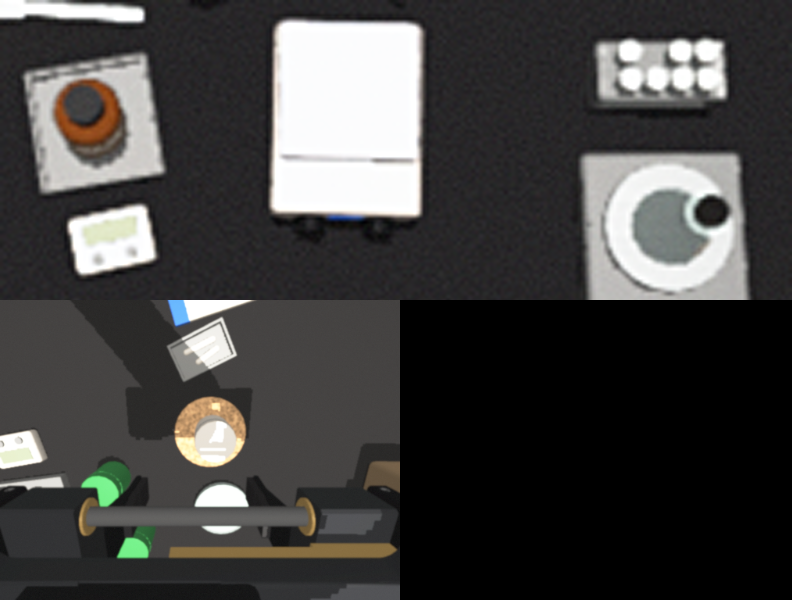

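The picture shows the flask centred on the pan (base at 669,227), the bottle in the tray (cap at 84,104), and the jar on the cork in the wrist part at (216,137).

Run:
```python
from h import *
print('jar',px2w('wrist',216*1.28,137*1.28,.07))
f=lambda U,V,z:px2w('top',(U+.5)/3.6-.5+205,(V+.5)/3.6-.5+165,z)
print('cap',f(84,104,.116),'tray top-cam .5789 .1026')
```

```text
jar [0.43536751 0.39078734 0.07      ]
cap [0.57839184 0.10267198 0.116     ] tray top-cam .5789 .1026
```

Request:
send_rows(force=15, rows=[{"x": -11, "y": 22, "z": -10, "roll": 0, "hand": 87}, {"x": 0, "y": 0, "z": -25, "roll": 0, "hand": 87}, {"x": 0, "y": 0, "z": -25, "roll": 0, "hand": 87}, {"x": 0, "y": 0, "z": -15, "roll": 0, "hand": 87}, {"x": 0, "y": 0, "z": 0, "roll": 0, "hand": 87}, {"x": 0, "y": 0, "z": 0, "roll": 0, "hand": 87}])

```text
time: 28.0
position: [0.442, 0.3903, 0.1714]
tool_rot: [-0.016, 3.14, 0.001]
ft_force: [0.1, -0.3, 0.0]
grip_width: 1.001
grip_force: 0.0
```

Request:
send_rows(force=15, rows=[{"x": -4, "y": 1, "z": -20, "roll": 0, "hand": 87}, {"x": 0, "y": 0, "z": -25, "roll": 0, "hand": 87}, {"x": 0, "y": 0, "z": -18, "roll": 0, "hand": 87}, {"x": 0, "y": 0, "z": -8, "roll": 0, "hand": 87}, {"x": 0, "y": 0, "z": 0, "roll": 0, "hand": 75}, {"x": 0, "y": 0, "z": 0, "roll": 0, "hand": 60}, {"x": 0, "y": 0, "z": 0, "roll": 0, "hand": 50}, {"x": 0, "y": 0, "z": 0, "roll": 0, "hand": 50}, {"x": 0, "y": 0, "z": 0, "roll": 0, "hand": 50}, {"x": 0, "y": 0, "z": 0, "roll": 0, "hand": 50}])

```text
time: 29.0
position: [0.4371, 0.3917, 0.0998]
tool_rot: [-0.018, 3.141, 0.001]
ft_force: [-0.4, -0.7, 2.1]
grip_width: 0.617
grip_force: 15.0
```

Request:
send_rows(rows=[{"x": 0, "y": 0, "z": 10, "roll": 0, "hand": 50}, {"x": 0, "y": 0, "z": 25, "roll": 0, "hand": 50}, {"x": 0, "y": 0, "z": 40, "roll": 0, "hand": 50}, {"x": 0, "y": 0, "z": 40, "roll": 0, "hand": 50}, {"x": 3, "y": -10, "z": 40, "roll": 0, "hand": 50}, {"x": 8, "y": -24, "z": 25, "roll": 0, "hand": 50}, {"x": 11, "y": -36, "z": 0, "roll": 0, "hand": 50}, {"x": 13, "y": -43, "z": 0, "roll": 0, "hand": 50}, {"x": 13, "y": -43, "z": 0, "roll": 0, "hand": 50}, {"x": 13, "y": -43, "z": 0, "roll": 0, "hand": 50}])

```text
time: 30.0
position: [0.4978, 0.1909, 0.2797]
tool_rot: [-0.019, 3.141, 0.001]
ft_force: [1.0, -0.8, -1.7]
grip_width: 0.619
grip_force: 15.0
```

Request:
send_rows(rows=[{"x": 13, "y": -43, "z": 0, "roll": 0, "hand": 50}, {"x": 13, "y": -43, "z": 0, "roll": 0, "hand": 50}, {"x": 13, "y": -43, "z": 0, "roll": 0, "hand": 50}, {"x": 13, "y": -43, "z": 0, "roll": 0, "hand": 50}, {"x": 13, "y": -43, "z": 0, "roll": 0, "hand": 50}, {"x": 12, "y": -40, "z": 0, "roll": 0, "hand": 50}, {"x": 9, "y": -30, "z": 0, "roll": 0, "hand": 50}, {"x": 4, "y": -15, "z": 0, "roll": 0, "hand": 50}, {"x": 0, "y": 0, "z": 0, "roll": 0, "hand": 50}, {"x": 0, "y": 0, "z": 0, "roll": 0, "hand": 50}])

```text
time: 31.0
position: [0.5876, -0.1065, 0.2792]
tool_rot: [0.018, -3.141, -0.002]
ft_force: [0.3, 0.3, -2.1]
grip_width: 0.612
grip_force: 15.0
```

Request:
send_rows(rows=[{"x": 2, "y": -8, "z": 0, "roll": 0, "hand": 50}, {"x": 1, "y": -8, "z": -10, "roll": 0, "hand": 50}, {"x": 0, "y": 0, "z": -25, "roll": 0, "hand": 50}, {"x": 0, "y": 0, "z": -30, "roll": 0, "hand": 50}, {"x": 0, "y": 0, "z": -20, "roll": 0, "hand": 50}, {"x": 0, "y": 0, "z": -10, "roll": 0, "hand": 50}, {"x": 0, "y": 0, "z": 0, "roll": 0, "hand": 50}, {"x": 0, "y": 0, "z": 0, "roll": 0, "hand": 50}])

```text
time: 31.8
position: [0.5914, -0.1235, 0.1849]
tool_rot: [-0.019, 3.14, -0.0]
ft_force: [0.0, 0.1, -1.4]
grip_width: 0.616
grip_force: 15.0
```

Request:
send_rows(rows=[{"x": 0, "y": 1, "z": -10, "roll": 0, "hand": 50}, {"x": 0, "y": 0, "z": -6, "roll": 0, "hand": 50}, {"x": 0, "y": 0, "z": -3, "roll": 0, "hand": 50}, {"x": 0, "y": 0, "z": -2, "roll": 0, "hand": 50}, {"x": 0, "y": 0, "z": -2, "roll": 0, "hand": 50}, {"x": 0, "y": 0, "z": 0, "roll": 0, "hand": 50}, {"x": 0, "y": 0, "z": 0, "roll": 0, "hand": 50}])

```text
time: 32.5
position: [0.591, -0.1225, 0.1618]
tool_rot: [-0.018, 3.141, 0.0]
ft_force: [-2.2, 1.9, 2.0]
grip_width: 0.618
grip_force: 15.0
```

Contact is felt. Release, rise and back away.

Request:
send_rows(rows=[{"x": 0, "y": 0, "z": 0, "roll": 0, "hand": 58}, {"x": 0, "y": 0, "z": 0, "roll": 0, "hand": 70}, {"x": 0, "y": 0, "z": 0, "roll": 0, "hand": 87}, {"x": 0, "y": 0, "z": 0, "roll": 0, "hand": 87}, {"x": 0, "y": 0, "z": 10, "roll": 0, "hand": 87}, {"x": 0, "y": 0, "z": 30, "roll": 0, "hand": 87}, {"x": 0, "y": 0, "z": 40, "roll": 0, "hand": 87}, {"x": 0, "y": 0, "z": 40, "roll": 0, "hand": 87}, {"x": 0, "y": 0, "z": 40, "roll": 0, "hand": 87}, {"x": 0, "y": 0, "z": 30, "roll": 0, "hand": 87}])

```text
time: 33.5
position: [0.5912, -0.1227, 0.3552]
tool_rot: [-0.018, 3.138, -0.0]
ft_force: [-0.1, 0.0, -0.2]
grip_width: 0.999
grip_force: 0.0
```

Request:
send_rows(rows=[{"x": -5, "y": 30, "z": 0, "roll": 0, "hand": 87}, {"x": -10, "y": 45, "z": 0, "roll": 0, "hand": 87}, {"x": -10, "y": 45, "z": 0, "roll": 0, "hand": 87}, {"x": -10, "y": 45, "z": 0, "roll": 0, "hand": 87}, {"x": -10, "y": 45, "z": 0, "roll": 0, "hand": 87}, {"x": -10, "y": 45, "z": 0, "roll": 0, "hand": 87}, {"x": -10, "y": 45, "z": 0, "roll": 0, "hand": 87}, {"x": -10, "y": 45, "z": 0, "roll": 0, "hand": 87}, {"x": 0, "y": 0, "z": 0, "roll": 0, "hand": 87}, {"x": 0, "y": 0, "z": 0, "roll": 0, "hand": 87}])

```text
time: 34.5
position: [0.5155, 0.2237, 0.3518]
tool_rot: [-0.023, 3.141, -0.0]
ft_force: [0.1, -1.4, 0.1]
grip_width: 1.0
grip_force: 0.0
```

Run:
```python
from h import *
import cv2
s=get_state();print(s['time'],s['position'])
cv2.imwrite('pics/t9.png',cv2.resize(get_image('top')[120:275,205:425],None,fx=3.6,fy=3.6,interpolation=cv2.INTER_CUBIC))
```

```text
34.5 [0.51548883 0.22371925 0.35176067]
```

View pics/t9.png

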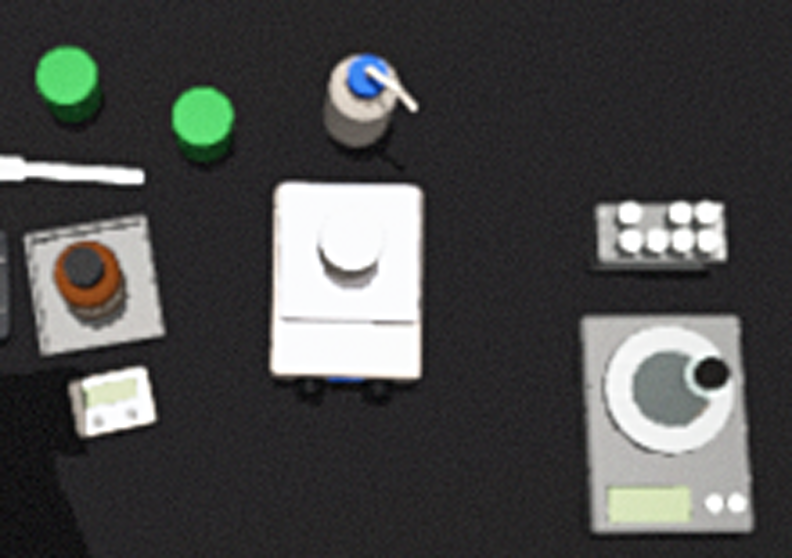

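The top picture shows all three vessels upright on their stations: the bottle in the tray, the jar's top at (350,239) on the plate, and the flask in the middle of the pan. The wash bottle and vial rack have not moved.

Run:
```python
from h import *
j=px2w('top',350.5/3.6-.5+205,239.5/3.6-.5+120,.132);print(j)
d=np.hypot(j[0]-.594,j[1]+.1215);print(d)
if d<.008: print(close_job())
```

```text
[ 0.59419586 -0.12076906  0.132     ]
0.0007567272404610583
the job is handed in; nothing more can be done
None
```

The job is handed in: the flask is on the balance pan, the bottle in the tray and the jar on the stirrer plate. All three were upright and released in the last picture, the bottle and jar measured within about 1 mm of centre and the flask looked centred too. The wash bottle and vial rack did not move, and it took about 35 s of the 122 s allowed.

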